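Fetch the tea basket from the deep canister with the lifting key

TASK

Take the T-shaped lifting key from its stand, feel with its crossbar for the slot in the lid of the tea basket at the bottom of the tall steel canister, turn the key to catch the lid, and lift the basket out on the key. Set the basket down gently, upright in the middle of the drip tray, then free the key and hang it back in its stand. Press only lightly throughout, never touch the basket with the gripper, and leave the teapot, jug and spoon where they are.

Things in the scene. Friction and masses are not known exactly. Their poses are not given: they have to be found in the camera images.
- canister: Tall round stainless steel brewing canister with a black loop handle, fixed to the counter, open at the top. 74 mm outside diameter, bore 64 mm, rim 134 mm above its base, inner floor 6 mm above its base. Origin: centre of its underside, z up along the bore; the handle sticks out to 76 mm along its +x, between 29 and 114 mm high.
- basket: Round metal tea basket standing on the canister's inner floor, 56 mm diameter, 36 mm high, about 0.16 kg (0.11 to 0.22). Origin: centre of its underside, z up. Inside it is empty from its floor (3 mm above the origin) up to its slotted lid. A crossbar under the lid, turned square to the slot, carries the basket.
- lid_mid (a point): Centre of the top face of the basket's lid, 33 mm above the basket's origin, axes as the basket. Disc 4 mm thick with a 42 x 10 mm slot through its middle. It turns stiffly (0.08 N m); its angle is NOT reported: the slot's long side lies within 1.1 rad either side of the basket's x axis. See it from above, or press a few newtons (30 N bends it) and turn till the crossbar drops in.
- key: Steel lifting key, 182 mm tall, 0.12 kg, upright in its stand. Origin: centre of the underside of the crossbar at its foot; z up the stem. Crossbar 34 mm long along the key's x, 5 mm wide (y), 6 mm high; stem 8 mm diameter; round collar 54 mm diameter, its underside 115 mm and top 120 mm above the origin; black handle block 28 mm (x) x 16 mm (y) x 44 mm from 138 to 182 mm above the origin.
- key_grip (a point): Middle of the key's handle block, 160 mm above the key's origin; axes as the key. Grip here from above, across the 16 mm (y) faces.
- stand: Wooden key stand fixed to the counter, 90 x 90 mm, 130 mm high: a top board with a 42 mm round hole in its middle, on two side boards at +y and -y. Origin: centre of its underside, z up. The key hangs through the hole with its collar lying on the board, the key's origin then 15 mm above the stand's origin; any turn of the key will do.
- tray: Low square steel drip tray fixed to the counter, 150 x 150 mm, rim 12 mm high, floor 4 mm above its origin, wall 4 mm. Origin: centre of its underside, z up.
- teapot: Loose steel teapot with black knob and handle, 104 mm body diameter, about 122 mm tall, beyond the work; leave alone. Origin: centre of its underside.
- jug: Loose steel milk jug, 72 mm diameter, 75 mm tall, beyond the work; leave alone. Origin: centre of its underside.
- spoon: Loose steel spoon, 150 mm long, lying near the robot; leave alone. Origin: its underside, near the middle.
Things that resemble listed ones, but are neither listed nor needed, are in the scene too. What is shaped like the key but blue or green is not meant.

How it is judged:
By the outcome, as a careful person would: the job done as asked, in the order asked, and still so for the second after the job is handed in, with the robot touching nothing.
It also fails if it takes over 72 s, if anything falls off the work surface, if the arm or the gripper's body presses on something with over 40 N, if the wrist force passes 120 N, or if a joint passes its speed limit or range.

ROBOT

A 6-joint arm with a two-finger parallel gripper is mounted at the origin on the work surface. World frame = base frame: x ahead of the robot, y to its left, z up, the work surface at z = 0. Lengths are in m, angles in rad, forces in N, time in s.
With the tool pointing down it reaches from about 0.35 to 0.775 m from the base axis. Payload 5.5 kg.
Tool frame: the origin (TCP) lies midway between the tips of the shut fingers; the grasp point (between the pads) lies 19 mm behind it; z points along the fingers, y is the line along which they close (so a half turn about z gives the same grasp; the last joint's range is limited). The gripper opens to 85 mm and grips with 20 to 120 N. Pads are 22 mm wide; open, the fingers measure 114 mm over their backs; the gripper's body (76 mm by 85 mm) begins 54 mm behind the grasp point. The pads swing forward as they close: fully open they stand 13 mm farther back than shut.
Start: joints at [-1.468, 0.313, 0.046, 1.304, 0, 1.431], TCP at [0.138, -0.558, 0.199] pointing down, gripper open.
Joint ranges: [-2.76, 2.76], [-0.86, 1.69], [-1.03, 1.26], [-2.2, 2.34], [-1.47, 1.5], [-3.14, 3.14]. Speed limits (rad/s): [2.57, 2.57, 3.14, 3.14, 3.14, 3.14].

INTERFACE

Orientations are given as a unit quaternion [x, y, z, w].
In Python, from rig import reach, move_l, set_joints, set_gripper, dwell, ik, get_obs, snapshot, MotionError, close_job gives the robot as it stands. Calls block until the motion is done:
- reach(position, orientation): joint-space move of the TCP to a pose.
- move_l(position, v=0.15, rotation=None, guard=None): straight line of the TCP; rotation=None keeps the orientation; v is the mean speed in m/s. With guard (N) it stops when the force on the tool has changed by that much, and returns True; else False.
- set_joints(angles): joint-space move.
- set_gripper(opening): finger opening in m; the grip force is fixed at half the most; returns when the fingers have stopped.
- dwell(seconds).
- ik(position, orientation): joint angles nearest the present ones, or None.
- get_obs(): the state.
- snapshot(name): name is "scene" or "top"; returns a dict with "pixels" (384x512x3 uint8, red, green, blue), "K" (3x3 intrinsics, pixels), "D" ([k1, k2, p1, p2, k3] as OpenCV has them; the pictures are not rectified), "extrinsics" (4x4, takes a point from world to camera coordinates). Camera axes: x right, y down, z forward; pixel columns grow to the right and rows downward; lengths in m; the calibration is good to about 2 mm. A picture is of the moment at which its call begins. There is no depth.
A pose or a line that the arm cannot do raises MotionError and nothing moves.
- close_job(): hands the job in; it is judged then, once.
The state is a dict: "clock": time; "joint_positions": joint angles; "dq": joint speeds; "joint_torque": joint torques, N m; "tool_pos": TCP position; "tool_rot": TCP orientation; "wrist_force": force on the tool from outside, world axes, zero at the start; "wrist_torque": the same for the moment, N m; "finger_gap": finger opening in m; "grasp_force": force on a finger pad.
Only numpy, scipy, OpenCV 4.12 (cv2) and the standard library are available. Lean on these libraries where they do the work, as an engineer would, in place of code of your own. Each camera call takes 0.05 s, during which the arm holds its last target. There are 200 camera calls.

## Working session

There is one attempt and no reset: what is moved stays moved. The work goes in short steps, each a Python script; the robot and the scene stay as the last script left them, time stands still between calls to the robot, and variables do not carry over. Pictures are saved under pics/ and viewed, at most 10 in all, crops included, and the job is handed in when it is done.

```bash
mkdir -p pics; ls; python3 - <<'E'
from rig import *
import cv2,pickle
o=get_obs();print({k:o[k] for k in('clock','tool_pos','tool_rot','wrist_force','finger_gap')})
d={n:snapshot(n) for n in('scene','top')}
pickle.dump(d,open('snap.pkl','wb'))
for n in d:
    cv2.imwrite(f'pics/{n}0.png',cv2.resize(d[n]['pixels'][:,:,::-1],(800,600),interpolation=cv2.INTER_CUBIC));print(d[n]['K'],d[n]['D'],d[n]['extrinsics'])
E
```

```text
pics
{'clock': 0.0, 'tool_pos': array([ 0.13818223, -0.55754108,  0.19849151]), 'tool_rot': array([ 9.92637478e-01,  1.21119627e-01,  1.67818416e-05, -9.34052564e-04]), 'wrist_force': array([0.47405565, 0.30573675, 0.23033754]), 'finger_gap': 0.08575629549947962}
[[419.93960271   0.         258.35776453]
 [  0.         419.93960271 188.93754514]
 [  0.           0.           1.        ]] [-0.06665848  0.          0.          0.          0.        ] [[ 0.74397575  0.66819636  0.0037027  -0.39792364]
 [ 0.56596877 -0.62718958 -0.53508185 -0.24767164]
 [-0.35521744  0.40018353 -0.84479211  1.424277  ]
 [ 0.          0.          0.          1.        ]]
[[473.35327316   0.         259.2536292 ]
 [  0.         473.35327316 189.14297857]
 [  0.           0.           1.        ]] [0.03782245 0.         0.         0.         0.        ] [[-0.01003817 -0.99986984 -0.01263047 -0.01255849]
 [-0.99455328  0.01129368 -0.10361577  0.55418935]
 [ 0.10374493  0.01152156 -0.9945372   1.08941052]
 [ 0.          0.          0.          1.        ]]
```

View pics/scene0.png

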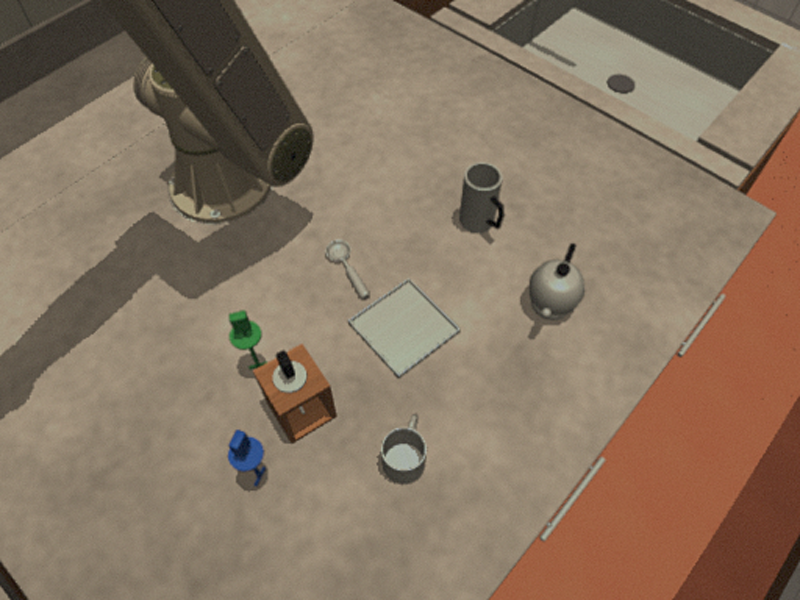

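View pics/top0.png

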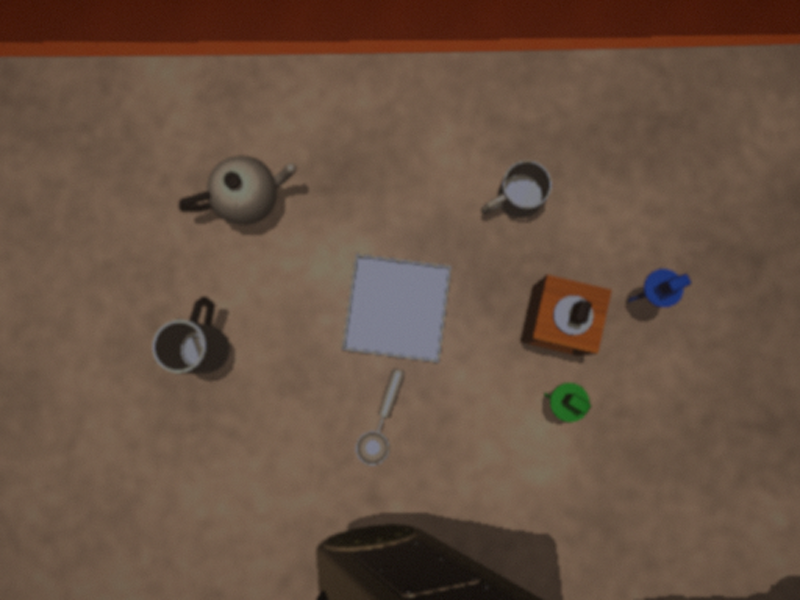

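The scene picture shows the steel-collared key with a black handle in the wooden stand at (288,368), a green key at (245,335) and a blue one at (245,455). The top picture shows them at (575,315), (570,402) and (665,288). The one meant is steel with a black block in the wooden stand. The canister is at (180,347), the tray at (398,308) and the teapot, jug and spoon at (243,190), (525,188) and (385,415). I'll confirm these with enlarged crops.

```bash
cat > h.py <<'E'
import numpy as np,cv2,pickle
def ray(s,uv,z):
    "world point at height z seen at pixel uv (512 px picture)"
    p=cv2.undistortPoints(np.array([[uv]],float),s['K'],np.array(s['D'],float))[0,0]
    E=s['extrinsics'];R,t=E[:3,:3],E[:3,3];c=-R.T@t;d=R.T@np.r_[p,1]
    return c+d*(z-c[2])/d[2]
def proj(s,P):
    E=s['extrinsics'];return cv2.projectPoints(np.array(P,float).reshape(-1,3),cv2.Rodrigues(E[:3,:3])[0],E[:3,3],s['K'],np.array(s['D'],float))[0][:,0]
def crop(s,c,r,size):
    x0,y0=int(c[0]-r),int(c[1]-r)
    im=s['pixels'][y0:y0+2*r,x0:x0+2*r,::-1]
    g=im.astype(float)/255;g=np.clip(g**.6*1.2,0,1)
    return cv2.resize((g*255).astype(np.uint8),(size,size),interpolation=cv2.INTER_CUBIC)
E
python3 - <<'E'
from h import *
d=pickle.load(open('snap.pkl','rb'));t,s=d['top'],d['scene'];k=.64
A=np.hstack([crop(t,(570*k,315*k),32,384),crop(t,(185*k,345*k),32,384)])
# scene crops
B=np.hstack([crop(s,(290*k,372*k),32,384),crop(s,(482*k,195*k),32,384)])
cv2.imwrite('pics/c1.png',cv2.resize(np.vstack([A,B]),(600,600)))
for n,c in(('tkey',(570*k,315*k)),('tcan',(185*k,345*k)),('skey',(290*k,372*k)),('scan',(482*k,195*k))): print(n,int(c[0]-32),int(c[1]-32))
for n,im,uv,z in(('keytop',t,(580,310),.197),('keytop',s,(285,356),.197),('collar',t,(574,315),.135),('collar',s,(290,376),.135),('canrim',t,(180,346),.134),('canrim',s,(482,177),.134),('tray',t,(398,308),.012),('tray',s,(404,328),.012),
 ('jug',t,(526,185),.075),('teapot',t,(243,190),.06),('green',t,(570,402),.12),('blue',t,(664,288),.12)): print(n,ray(im,np.array(uv)*k,z).round(4))
E
```

```text
tkey 332 169
tcan 86 188
skey 153 206
scan 276 92
keytop [ 0.5154 -0.2431  0.197 ]
keytop [ 0.5143 -0.2436  0.197 ]
collar [ 0.5138 -0.2487  0.135 ]
collar [ 0.5159 -0.247   0.135 ]
canrim [0.4776 0.2869 0.134 ]
canrim [0.4798 0.2854 0.134 ]
tray [ 0.5367 -0.0072  0.012 ]
tray [ 0.5449 -0.0104  0.012 ]
jug [ 0.7101 -0.1979  0.075 ]
teapot [0.7118 0.2214 0.06  ]
green [ 0.3964 -0.2423  0.12  ]
blue [ 0.5509 -0.3761  0.12  ]
```

View pics/c1.png

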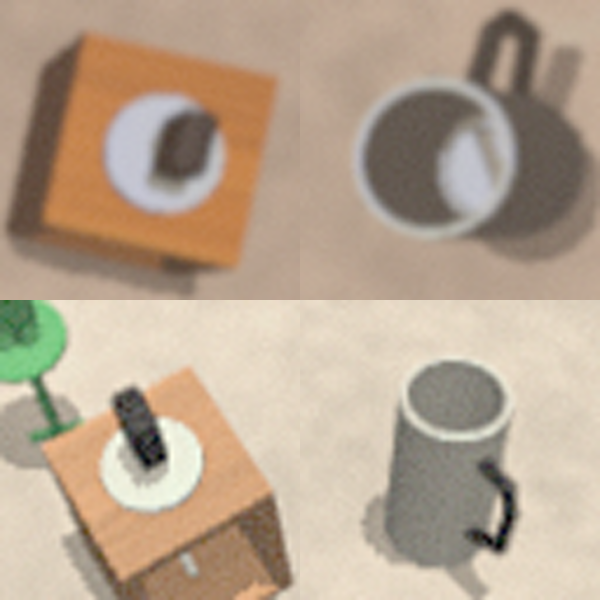

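```bash
cat > fit.py <<'E'
from h import *
from scipy.optimize import minimize
d=pickle.load(open('snap.pkl','rb'));t,s=d['top'],d['scene']
gray=lambda q:q['pixels'].astype(float).mean(2)
def hull(q,P,up=4):
    p=proj(q,P);m=np.zeros((384*up,512*up),np.uint8)
    cv2.fillConvexPoly(m,cv2.convexHull(np.round((p+.5)*up-.5).astype(np.int32)),1)
    return cv2.resize(m.astype(np.float32),(512,384),interpolation=cv2.INTER_AREA)
def circ(c,r,z,n=48):
    a=np.linspace(0,2*np.pi,n,endpoint=False);return np.c_[c[0]+r*np.cos(a),c[1]+r*np.sin(a),np.full(n,z)]
# key: contrast of block hull against collar/wood
def block(x,y,a):
    R=np.array([[np.cos(a),-np.sin(a)],[np.sin(a),np.cos(a)]])
    return np.array([[*(R@[sx*.014,sy*.008]+[x,y]),z] for sx in(-1,1) for sy in(-1,1) for z in(.153,.197)])
V={};
for n,q in(('t',t),('s',s)):
    g=gray(q);w=hull(q,np.r_[circ((.515,-.246),.035,.135),circ((.515,-.246),.025,.2)])>.5
    V[n]=(q,g,w);print(n,np.percentile(g[w],[2,20,50,80,98]))
def cost(p,names):
    c=0
    for n in names:
        q,g,w=V[n];h=hull(q,block(*p))[w];v=g[w]
        A=np.c_[h,1-h]; 
        dark=np.percentile(v,4);thr=np.percentile(v,55)
        m=np.clip((thr-v)/(thr-dark)*1.3,0,1)
        c+=np.sum((m-h)**2)
    return c
for names in('ts','t','s'):
    best=min((minimize(cost,[.515,-.246,a],args=(names,),method='Nelder-Mead',options=dict(initial_simplex=np.array([[.515,-.246,a],[.519,-.246,a],[.515,-.242,a],[.515,-.246,a+.3]]))) for a in np.arange(0,3.1,.4)),key=lambda r:r.fun)
    print('key',names,best.x.round(4),best.fun)
# circles: bright ring via gradient-free template
def ring(q,c,r0,r1,z):return hull(q,circ(c,r1,z))-hull(q,circ(c,r0,z))
def score(c,q,g,r0,r1,z,o):
    i=ring(q,c,r0,r1,z);e=ring(q,c,r1,r1+o,z);f=ring(q,c,r0-o,r0,z) if o<r0 else 0*e
    return -(2*(g*i).sum()/i.sum()-(g*e).sum()/e.sum()-(g*f).sum()/f.sum())
for n,q in(('t',t),('s',s)):
    r=minimize(score,[.478,.286],args=(q,gray(q),.032,.037,.134,.004),method='Nelder-Mead',options=dict(initial_simplex=[[.478,.286],[.483,.286],[.478,.291]]));print('can',n,r.x.round(4))
    g=q['pixels'].astype(float);g=g[:,:,2]
    def sc(c):
        i=hull(q,circ(c,.027,.135));e=ring(q,c,.027,.031,.135);return -((g*i).sum()/i.sum()-(g*e).sum()/e.sum())
    r=minimize(sc,[.515,-.247],method='Nelder-Mead',options=dict(initial_simplex=[[.515,-.247],[.52,-.247],[.515,-.242]]));print('collar',n,r.x.round(4))
    g=gray(q)
    def sq(p,h):
        R=np.array([[np.cos(p[2]),-np.sin(p[2])],[np.sin(p[2]),np.cos(p[2])]]);return np.array([[*(R@[a*h,b*h]+p[:2]),.012] for a,b in((1,1),(1,-1),(-1,1),(-1,-1))])
    def st(p):
        i=hull(q,sq(p,.071));e=hull(q,sq(p,.083))-hull(q,sq(p,.0755));return -((g*i).sum()/i.sum()-(g*e).sum()/e.sum())
    r=minimize(st,[.539,-.009,.1],method='Nelder-Mead',options=dict(initial_simplex=[[.539,-.009,-.05],[.545,-.009,-.05],[.539,-.003,-.05],[.539,-.009,.1]]));print('tray',n,r.x.round(4))
E
python3 fit.py; python3 - <<'E'
from h import *
t=pickle.load(open('snap.pkl','rb'))['top']
im=crop(t,(122,222),16,400);o=im.copy()
def dr(P,col):
    p=(proj(t,P)-[106,206]+.5)*400/32;cv2.polylines(o,[np.round(p).astype(np.int32)],True,col,1)
c=np.array([.4785,.2862]);a=np.linspace(0,2*np.pi,60)
for r,z in((.037,.134),(.032,.134),(.028,.039)):dr(np.c_[c[0]+r*np.cos(a),c[1]+r*np.sin(a),0*a+z],(0,0,255))
cv2.imwrite('pics/c2.png',np.hstack([im,o]))
E
```

```text
t [ 22.          63.66666667  71.33333333 115.33333333 127.33333333]
s [ 12.2         91.         105.         158.         166.73333333]
key ts [ 0.5147 -0.2478 -0.3892] 48.93765701715964
key t [ 0.5149 -0.2472  2.6042] 29.644739598295516
key s [ 0.515  -0.2486  2.7414] 15.933903450308467
can t [0.4782 0.2901]
collar t [ 0.5143 -0.2464]
tray t [ 0.5393 -0.0059 -0.146 ]
can s [0.4777 0.2899]
collar s [ 0.5144 -0.2478]
tray s [ 0.5362 -0.0026 -0.1319]
```

View pics/c2.png

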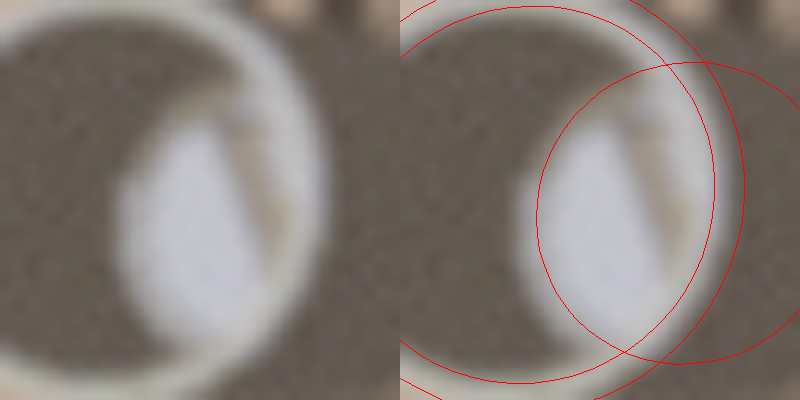

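The crop shows the lid's bright face inside the bore. The slot's near edge runs from about (215,130) to (270,265), and the rim hides the rest. The first rim overlay sat about 18 px right; the fit (0.478, 0.290) corrects that. The wooden-stand key is confirmed as the steel one.

```bash
python3 - <<'E'
from h import *
t=pickle.load(open('snap.pkl','rb'))['top']
P=[ray(t,np.array(p)/12.5+[105.5,205.5],.039)[:2] for p in((215,130),(270,265))]
d=P[0]-P[1];d/=np.linalg.norm(d);n=np.array([-d[1],d[0]])
for p in P:
    v=p-[.478,.290];print(p.round(4),'along',(v@d).round(4),'across',(v@n).round(4))
print('slot yaw',np.arctan2(d[1],d[0]))
# left edge of lid disc
q=ray(t,np.array((118,215))/12.5+[105.5,205.5],.039);print(q,np.hypot(*(q[:2]-[.478,.29])))
from rig import ik,get_obs
from scipy.spatial.transform import Rotation as R
for nm,pos,yaws in(('key',(.5146,-.2474),[-.42,-.42+np.pi]),('can',(.478,.29),np.arange(-3.1,3.2,.4)),('tray',(.538,-.0045),np.arange(-3.1,3.2,.4))):
  for z in(.156,.31):
    for y in yaws:
        j=ik([*pos,z],(R.from_euler('z',y)*R.from_euler('x',np.pi)).as_quat());print(nm,z,round(y,2),None if j is None else np.round(j,2))
E
```

```text
[0.4939 0.2999] along 0.0185 across 0.0028
[0.4688 0.2891] along -0.0088 across 0.0028
slot yaw 0.4026169141692266
[0.47836801 0.31750951 0.039     ] 0.02751196757899891
key 0.156 -0.42 [-0.59  0.32 -0.05  1.2   0.    2.97]
key 0.156 2.72 [-0.59  0.32 -0.05  1.2   0.   -0.17]
key 0.31 -0.42 [-0.59  0.31  0.3   1.57  0.    2.97]
key 0.31 2.72 [-0.59  0.31  0.3   1.57  0.   -0.17]
can 0.156 -3.1 [ 0.4   0.3  -0.08  1.19  0.    0.36]
can 0.156 -2.7 [ 0.4   0.3  -0.08  1.19  0.   -0.04]
can 0.156 -2.3 [ 0.4   0.3  -0.08  1.19  0.   -0.44]
can 0.156 -1.9 [ 0.4   0.3  -0.08  1.19  0.   -0.84]
can 0.156 -1.5 [ 0.4   0.3  -0.08  1.19  0.   -1.24]
can 0.156 -1.1 [ 0.4   0.3  -0.08  1.19  0.   -1.64]
can 0.156 -0.7 [ 0.4   0.3  -0.08  1.19  0.   -2.04]
can 0.156 -0.3 [ 0.4   0.3  -0.08  1.19  0.   -2.44]
can 0.156 0.1 [ 0.4   0.3  -0.08  1.19  0.   -2.84]
can 0.156 0.5 [ 0.4   0.3  -0.08  1.19  0.    3.04]
can 0.156 0.9 [ 0.4   0.3  -0.08  1.19  0.    2.64]
can 0.156 1.3 [ 0.4   0.3  -0.08  1.19  0.    2.24]
can 0.156 1.7 [ 0.4   0.3  -0.08  1.19  0.    1.84]
can 0.156 2.1 [ 0.4   0.3  -0.08  
[... 1893 characters left out ...]
  1.55  0.   -1.  ]
tray 0.31 -1.9 [-0.16  0.24  0.21  1.55  0.   -1.4 ]
tray 0.31 -1.5 [-0.16  0.24  0.21  1.55  0.   -1.8 ]
tray 0.31 -1.1 [-0.16  0.24  0.21  1.55  0.   -2.2 ]
tray 0.31 -0.7 [-0.16  0.24  0.21  1.55  0.   -2.6 ]
tray 0.31 -0.3 [-0.16  0.24  0.21  1.55  0.   -3.  ]
tray 0.31 0.1 [-0.16  0.24  0.21  1.55  0.    2.88]
tray 0.31 0.5 [-0.16  0.24  0.21  1.55  0.    2.48]
tray 0.31 0.9 [-0.16  0.24  0.21  1.55  0.    2.08]
tray 0.31 1.3 [-0.16  0.24  0.21  1.55  0.    1.68]
tray 0.31 1.7 [-0.16  0.24  0.21  1.55  0.    1.28]
tray 0.31 2.1 [-0.16  0.24  0.21  1.55  0.    0.88]
tray 0.31 2.5 [-0.16  0.24  0.21  1.55  0.    0.48]
tray 0.31 2.9 [-0.16  0.24  0.21  1.55  0.    0.08]
```

```bash
cat >> h.py <<'E'
from scipy.spatial.transform import Rotation as R
q=lambda a:(R.from_euler('z',a)*R.from_euler('x',np.pi)).as_quat()
def st(o,tag=''):
    r=(R.from_quat(o['tool_rot'])*R.from_euler('x',np.pi).inv()).as_euler('zyx')
    print(tag,'t',round(o['clock'],2),'p',np.round(o['tool_pos'],4),'rot',r.round(3),'F',np.round(o['wrist_force'],2),'T',np.round(o['wrist_torque'],3),'gap',round(o['finger_gap'],4),'gf',np.round(o['grasp_force'],1))
E
python3 - <<'E'
from h import *; from rig import *
K=[.5146,-.2474];a=2.72
move_l([.138,-.558,.28],v=.25)
reach([*K,.24],q(a)); print(move_l([*K,.156],v=.1,guard=6)); st(get_obs(),'down')
set_gripper(.0); st(get_obs(),'grip')
print(move_l([*K,.20],v=.1,guard=8)); st(get_obs(),'lift')
s=snapshot('scene');t=snapshot('top')
k=.64
cv2.imwrite('pics/g1.png',np.hstack([crop(s,proj(s,[[*K,.19]])[0],40,400),crop(t,proj(t,[[*K,.19]])[0],40,400)]))
E
```

```text
False
down t 3.35 p [ 0.515  -0.2477  0.1567] rot [ 2.72e+00 -1.00e-03 -1.00e-03] F [0.25 0.14 0.74] T [-0.001 -0.03  -0.015] gap 0.0854 gf 0.0
grip t 4.0 p [ 0.5149 -0.2475  0.1563] rot [ 2.72e+00 -1.00e-03 -0.00e+00] F [0.59 1.15 1.7 ] T [ 0.093 -0.123 -0.04 ] gap 0.0141 gf 60.2
False
lift t 4.59 p [ 0.5144 -0.2473  0.1996] rot [2.72 0.   0.  ] F [-0.14 -0.27 -1.27] T [0.067 0.032 0.   ] gap 0.0144 gf 59.9
```

View pics/g1.png

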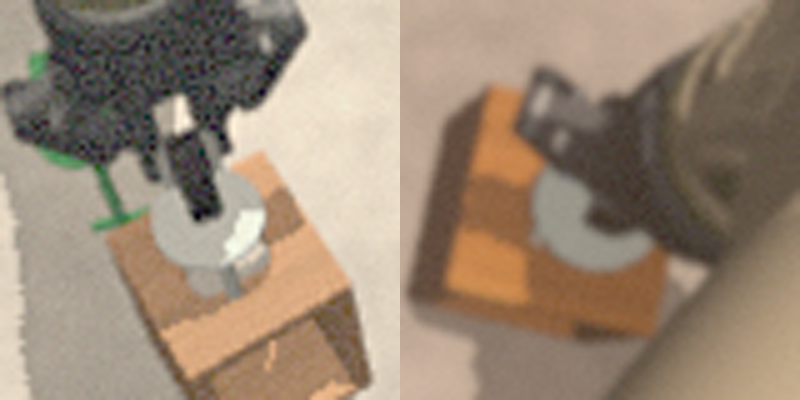

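The scene crop shows the key lifted about 44 mm and held square in the pads, with the collar at (210,225) clear of the stand. Next I'll take it to the canister and feel for the lid.

```bash
python3 - <<'E'
from h import *; from rig import *
K=[.5146,-.2474];C=[.4782,.2894];a=.403-np.pi
move_l([*K,.30],v=.2)
reach([*C,.30],q(a)); st(get_obs(),'above')
print(move_l([*C,.19],v=.12,guard=6)); dwell(.2); st(get_obs(),'pre')
print(move_l([*C,.167],v=.02,guard=3)); st(get_obs(),'feel')
E
```

```text
above t 7.28 p [0.4787 0.2886 0.2999] rot [-2.74 -0.   -0.  ] F [ 0.01 -0.8  -1.44] T [-0.02   0.011 -0.018] gap 0.014 gf 59.9
False
pre t 8.55 p [0.4787 0.2896 0.1908] rot [-2.739e+00 -1.000e-03  1.000e-03] F [ 0.08 -0.44 -1.6 ] T [0.019 0.007 0.062] gap 0.0143 gf 59.9
False
feel t 9.85 p [0.4783 0.2895 0.1672] rot [-2.739 -0.     0.   ] F [-0.02  0.58 -1.3 ] T [ 0.002  0.    -0.027] gap 0.0141 gf 59.9
```

```bash
python3 - <<'E'
from h import *; from rig import *
C=[.4782,.2894];a=.403-np.pi
print(move_l([*C,.164],v=.02,guard=3)); st(get_obs(),'deeper')
for f in(.4,.8,1.2,np.pi/2): reach([*C,.164],q(a+f)); st(get_obs(),f'turn{f:.2f}')
dwell(.2)
print(move_l([*C,.18],v=.01,guard=1.2)); st(get_obs(),'up')
E
```

```text
False
deeper t 10.15 p [0.478  0.2893 0.1638] rot [-2.739  0.    -0.   ] F [ 0.44 -1.28 -2.27] T [ 0.057 -0.007 -0.047] gap 0.0142 gf 59.9
turn0.40 t 10.62 p [0.4782 0.2894 0.164 ] rot [-2.342 -0.    -0.   ] F [ 0.04 -0.05 -0.99] T [ 0.065  0.    -0.018] gap 0.0141 gf 59.9
turn0.80 t 11.08 p [0.4782 0.2894 0.164 ] rot [-1.943  0.    -0.   ] F [ 0.93  0.47 -1.47] T [-0.002 -0.035  0.019] gap 0.0143 gf 59.9
turn1.20 t 11.55 p [0.4782 0.2894 0.164 ] rot [-1.543 -0.    -0.   ] F [ 0.09  0.09 -1.3 ] T [0.033 0.009 0.005] gap 0.014 gf 59.9
turn1.57 t 11.99 p [0.4782 0.2894 0.164 ] rot [-1.173 -0.    -0.   ] F [ 0.02  0.45 -0.39] T [0.047 0.013 0.005] gap 0.0139 gf 59.9
True
up t 13.02 p [0.4776 0.2892 0.1699] rot [-1.168e+00  2.000e-03 -1.000e-03] F [-0.06  0.05 -2.54] T [ 0.068 -0.015  0.023] gap 0.0139 gf 59.8
```

The lid was caught at TCP height 0.170, as expected. Now I'll lift.

```bash
python3 - <<'E'
from h import *; from rig import *
C=[.4782,.2894]
print(move_l([*C,.185],v=.03,guard=6)); dwell(.2);st(get_obs(),'a')
print(move_l([*C,.335],v=.09,guard=6)); dwell(.3);st(get_obs(),'b')
F=np.mean([(dwell(.05),get_obs()['wrist_force'])[1] for _ in range(6)],0);print(F)
s=snapshot('scene');t=snapshot('top')
cv2.imwrite('pics/g2.png',np.hstack([crop(s,proj(s,[[*C,.21]])[0],45,400),crop(t,proj(t,[[*C,.21]])[0],45,400)]))
E
```

```text
False
a t 13.89 p [0.478  0.2893 0.1848] rot [-1.168e+00  3.000e-03 -1.000e-03] F [ 0.99  0.18 -3.02] T [-0.071  0.016 -0.034] gap 0.0141 gf 59.7
False
b t 16.01 p [0.4781 0.2894 0.3349] rot [-1.168e+00  3.000e-03 -1.000e-03] F [ 0.12  0.15 -2.5 ] T [-0.019 -0.076  0.047] gap 0.0141 gf 59.7
[-0.1712468  -0.07879267 -2.96573198]
```

View pics/g2.png

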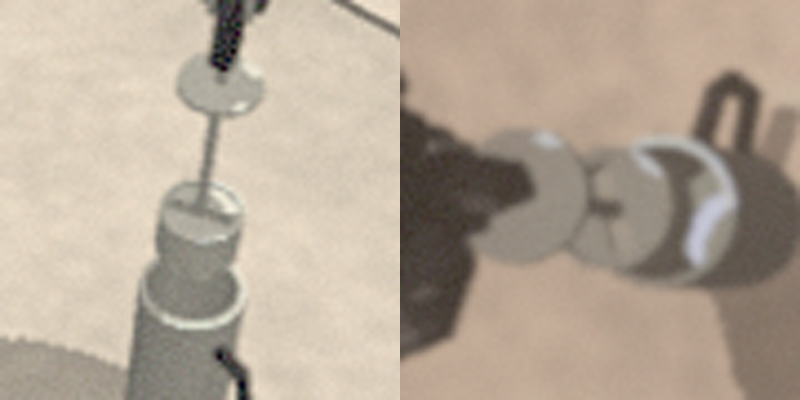

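The scene crop shows the basket hanging upright on the key, with the lid at (200,210), clear above the canister rim at (193,300). Before placing, I'll refine the tray centre from its corners using the saved pictures.

```bash
python3 - <<'E'
from h import *
d=pickle.load(open('snap.pkl','rb'))
for n,c in(('top',(398,308)),('scene',(404,328))):
    im=d[n];p=im['pixels'].astype(int);sat=p.max(2)-p.min(2)
    x,y=[int(v*.64) for v in c]
    # warmth: counter is brown (R>B), tray is neutral
    wv=(p[:,:,0]-p[:,:,2]);w=cv2.GaussianBlur(wv.astype(np.float32),(0,0),.8)
    out=np.median(wv[y-52:y+52,x-52:x+52][:8]);inn=np.median(wv[y-10:y+10,x-10:x+10])
    m=((w<(out+inn)/2)).astype(np.uint8)
    k,l=cv2.connectedComponents(m)[:2];m=(l==l[y,x]).astype(np.uint8)
    m=cv2.morphologyEx(m,cv2.MORPH_OPEN,np.ones((5,5)))
    ct=max(cv2.findContours(m,cv2.RETR_EXTERNAL,cv2.CHAIN_APPROX_NONE)[0],key=cv2.contourArea)
    for z in(.012,.0):
        W=np.array([ray(im,q[0],z)[:2] for q in ct],np.float32)
        print(n,out,inn,z,cv2.minAreaRect(W*1000))
E
```

```text
top 38.0 -18.0 0.012 ((537.7018432617188, -4.850074768066406), (146.54983520507812, 147.1715850830078), 81.86270904541016)
top 38.0 -18.0 0.0 ((538.761474609375, -4.568153381347656), (148.10789489746094, 148.7362060546875), 81.86270141601562)
scene 35.0 19.0 0.012 ((539.406005859375, -6.650703430175781), (156.74209594726562, 156.3575897216797), 81.7846450805664)
scene 35.0 19.0 0.0 ((534.8473510742188, -1.525848388671875), (158.5162353515625, 158.12744140625), 81.7846450805664)
```

```bash
python3 - <<'E'
from h import *; from rig import *
T=[.5383,-.0055]
move_l([*T,.335],v=.14); dwell(.4); st(get_obs(),'over')
print(move_l([*T,.185],v=.1,guard=6)); dwell(.4); st(get_obs(),'low')
print(move_l([*T,.163],v=.012,guard=3)); dwell(.2); st(get_obs(),'set')
F=np.mean([(dwell(.03),get_obs()['wrist_force'])[1] for _ in range(6)],0);print(F)
s=snapshot('scene');t=snapshot('top')
cv2.imwrite('pics/g3.png',np.hstack([crop(s,proj(s,[[*T,.04]])[0],45,400),crop(t,proj(t,[[*T,.04]])[0],45,400)]))
E
```

```text
over t 19.11 p [ 0.5383 -0.0054  0.335 ] rot [-1.168e+00  3.000e-03 -1.000e-03] F [-0.2  -0.14 -3.27] T [-0.001  0.02  -0.02 ] gap 0.0143 gf 59.7
False
low t 21.16 p [ 0.5383 -0.0055  0.1851] rot [-1.168e+00  2.000e-03 -1.000e-03] F [ 0.61 -0.   -2.26] T [-0.01   0.003  0.039] gap 0.0141 gf 59.7
False
set t 23.34 p [ 0.5383 -0.0055  0.163 ] rot [-1.168e+00  2.000e-03 -1.000e-03] F [ 0.48  0.56 -1.38] T [-0.031 -0.011 -0.03 ] gap 0.014 gf 59.9
[ 0.02364316 -0.144517   -1.47650828]
```

View pics/g3.png

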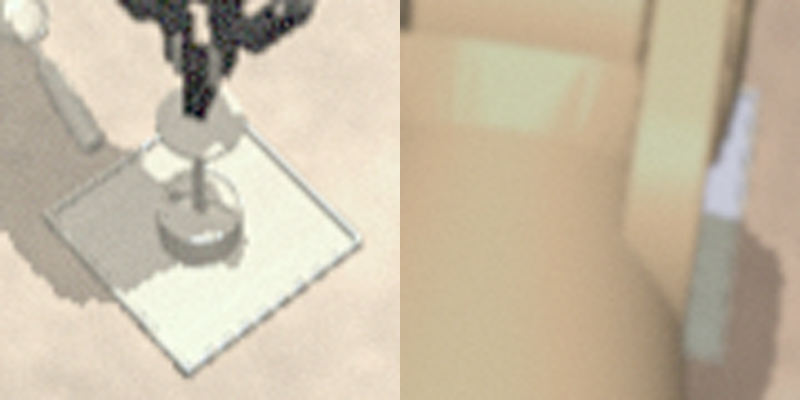

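The crop shows the basket standing upright in the middle of the tray at (200,225), with its weight off the key. Next I'll turn back and withdraw.

```bash
python3 - <<'E'
from h import *; from rig import *
T=[.5383,-.0055];a=.403-np.pi
for f in(1.1,.7,.35,0): reach([*T,.163],q(a+f)); st(get_obs(),f'turn{f}')
dwell(.2)
print(move_l([*T,.182],v=.012,guard=1.3)); dwell(.2);st(get_obs(),'up')
F=np.mean([(dwell(.03),get_obs()['wrist_force'])[1] for _ in range(8)],0);print(F)
E
```

```text
turn1.1 t 24.17 p [ 0.5383 -0.0055  0.163 ] rot [-1.636 -0.    -0.   ] F [-0.34  1.02 -0.33] T [ 0.045  0.004 -0.009] gap 0.0139 gf 59.9
turn0.7 t 24.63 p [ 0.5383 -0.0055  0.163 ] rot [-2.035 -0.    -0.   ] F [ 0.31 -0.7  -1.04] T [-0.092 -0.01   0.016] gap 0.0139 gf 59.9
turn0.35 t 25.06 p [ 0.5383 -0.0055  0.163 ] rot [-2.384 -0.     0.   ] F [ 0.26 -0.34 -0.34] T [ 0.026 -0.007  0.009] gap 0.0138 gf 59.9
turn0 t 25.48 p [ 0.5383 -0.0055  0.163 ] rot [-2.733  0.     0.   ] F [-0.32 -0.   -0.47] T [0.022 0.004 0.004] gap 0.0139 gf 59.9
False
up t 27.62 p [ 0.5383 -0.0055  0.182 ] rot [-2.739  0.     0.   ] F [-0.69 -0.51 -0.69] T [ 0.019  0.005 -0.041] gap 0.014 gf 59.9
[ 0.03649387  0.36843772 -1.25986619]
```

```bash
python3 - <<'E'
from h import *; from rig import *
T=[.5383,-.0055];K=[.5146,-.2474]
print(move_l([*T,.21],v=.05,guard=5)); move_l([*T,.305],v=.15)
reach([*K,.305],q(2.72)); dwell(.3); st(get_obs(),'over')
print(move_l([*K,.285],v=.08)); print(move_l([*K,.165],v=.05,guard=4)); st(get_obs(),'in')
print(move_l([*K,.153],v=.01,guard=2.5)); st(get_obs(),'rest')
s=snapshot('scene');pickle.dump(s,open('s2.pkl','wb'))
cv2.imwrite('pics/g4.png',np.hstack([crop(s,proj(s,[[*T,.04]])[0],35,400),crop(s,proj(s,[[*K,.13]])[0],35,400)]))
E
```

```text
False
over t 30.63 p [ 0.515  -0.2462  0.3053] rot [ 2.722 -0.    -0.   ] F [-0.04 -0.54 -0.94] T [ 0.03  -0.015 -0.012] gap 0.014 gf 59.9
False
False
in t 33.58 p [ 0.5147 -0.2475  0.1652] rot [ 2.72 -0.   -0.  ] F [ 0.    0.09 -0.95] T [ 0.009 -0.01  -0.02 ] gap 0.0137 gf 59.9
True
rest t 34.42 p [ 0.5148 -0.2473  0.1562] rot [ 2.72 -0.    0.  ] F [ 0.53 -0.06  4.5 ] T [-0.037 -0.093 -0.019] gap 0.0143 gf 60.6
```

View pics/g4.png

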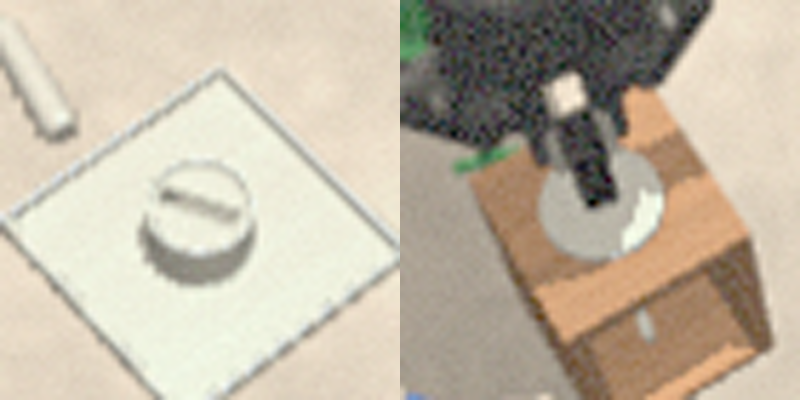

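The crops show the basket upright in the tray's middle at (200,215) and the key's collar on the stand board at (600,205). Now I'll release it and retreat.

```bash
python3 - <<'E'
from h import *; from rig import *
K=[.5146,-.2474]
set_gripper(.085); dwell(.2); move_l([*K,.157],v=.05); print(move_l([*K,.28],v=.1,guard=5)); 
reach([.30,-.40,.30],q(2.72)); dwell(.3); st(get_obs())
s=snapshot('scene');t=snapshot('top')
T=[.5383,-.0055]
cv2.imwrite('pics/g5.png',np.hstack([crop(t,proj(t,[[*T,.04]])[0],48,400),crop(s,proj(s,[[*K,.13]])[0],48,400)]))
for n,im in(('top',t),('scene',s)):
  g=im['pixels'].astype(int); o=pickle.load(open('snap.pkl','rb'))[n]['pixels'].astype(int)
  for nm,p,r in(('teapot',(.71,.22,.05),14),('jug',(.71,-.198,.04),12),('spoon',(.42,.01,0),14)):
    u=proj(im,[p])[0].astype(int);print(n,nm,np.abs(g-o)[u[1]-r:u[1]+r,u[0]-r:u[0]+r].mean().round(1))
E
```

```text
False
 t 38.33 p [ 0.3008 -0.3995  0.2999] rot [2.722 0.    0.   ] F [-0.25  0.16  0.28] T [ 0.024 -0.054  0.   ] gap 0.0848 gf 0.0
top teapot 1.3
top jug 1.2
top spoon 1.2
scene teapot 2.6
scene jug 2.6
scene spoon 2.2
```

View pics/g5.png

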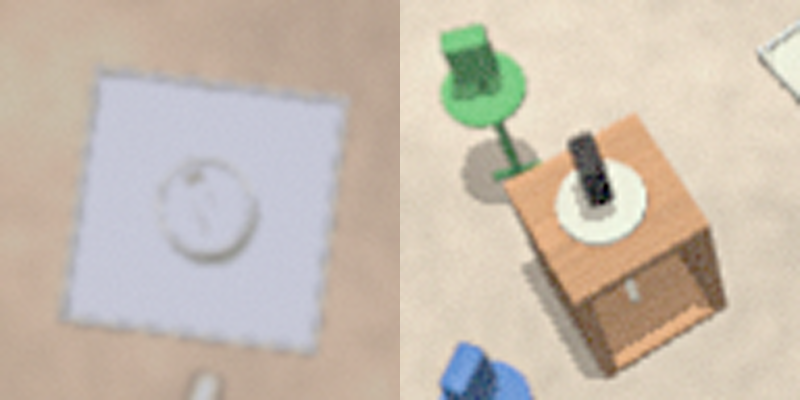

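The basket sits in the middle of the tray at (207,208), the key hangs in its stand at (600,195), and the teapot, jug and spoon have not moved.

```bash
python3 -c "
from rig import *
print(close_job())"
```

```text
the job is handed in; nothing more can be done
None
```

The job is handed in: the basket stands upright in the middle of the drip tray, the key hangs back in its stand, and the teapot, jug and spoon show no change in the pictures (38 s on the robot's clock; the judging result was not reported).

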